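# Scan the orange block box in and start the cold plate

### The arm

A 7-joint arm with a two-finger parallel gripper is mounted at the origin on the work surface. World frame = base frame: x ahead of the robot, y to its left, z up, the work surface at z = 0. Lengths are in m, angles in rad, forces in N, time in s.
With the tool pointing down it reaches from about 0.4 to 0.85 m from the base axis. Payload 10.4 kg.
Tool frame: the origin (TCP) lies at the very end of the fingers, on their centre line; the grasp point (between the pads) lies 19 mm behind it; z points along the fingers, y is the line along which they close (so a half turn about z gives the same grasp; the last joint's range is limited). The gripper opens to 85 mm and grips with 20 to 120 N. Pads are 22 mm wide; open, the fingers measure 114 mm over their backs; the gripper's body (76 mm by 85 mm) begins 54 mm behind the grasp point. The pads swing forward as they close: fully open they stand 13 mm farther back than shut.
Start: joints at [1.088, 0.332, -0.065, 1.46, 0.022, 1.35, -0.088], TCP at [0.277, -0.56, 0.201] pointing down, gripper open.
Joint ranges: [-2.6, 2.6], [-0.5, 2.12], [-1.47, 1.34], [0.16, 2.42], [-1.27, 4.41], [0.06, 2.06], [-2.6, 2.6]. Speed limits (rad/s): [2.22, 2.22, 2.79, 2.79, 3.14, 3.14, 3.14].

### API

Orientations are given as a unit quaternion [w, x, y, z].
In Python, from station import bot gives the robot as it stands. The module is installed in compiled form; this text tells all that it offers.
- The arm moves only by the shell command python3 -m crank 'ROWS'. ROWS is JSON, a list of rows, each an object with "travel": the shift along the tool's x, y, z as a fraction of full scale, a list of three; "turn": the turn, a rotation vector about the tool's x, y, z as a fraction of full scale, a list of three; "fingers": the finger opening in mm, from 0 to 85.4. A call has 1 to 5 rows; each row is the pose to reach, as a shift and turn from the pose commanded when the call began, along the tool's axes at that moment; what a row does not reach only later rows make up. Full scale, the value 1, is 0.75 m for a shift and 60 degrees for a turn. A row lasts 1/8 s, in which the tool goes at most 62.5 mm and 10.7 degrees, less where a joint would pass 70% of its speed; a pose out of reach is approached as far as the arm can. A call with a number of a shift or a turn outside -1 to 1 is refused whole. A call with a gripper value outside its range is refused whole. The fingers move at their own pace and stop on an object; the grip force is fixed at half the most. Time passes only in rows, so rows that repeat a pose let the fingers close. It gives the time, the measured TCP pose, the force, the opening and the grip force at its end, in the units of the state.
- bot.sense(): the state, without advancing time (a new reading comes with each control period).
- bot.snapshot(name): name is "scene" or "top" or "wrist"; returns the picture (480x640x3 uint8, red, green, blue); there is no depth.
- bot.get_calibration(name): a dict with "intrinsics" (3x3 intrinsics, pixels), "origin" and "rotation" of the camera in the world. Camera axes: x right, y up, looking along -z (the intrinsics and any distortion apply to the point x, -y, -z); pixel columns grow to the right and rows downward; lengths in m; the calibration is good to about 2 mm. A picture is of the moment at which its call begins: read the wrist's pose just before it. get_calibration takes no time and is no camera call; for the wrist camera it gives the pose at the moment of the call.
- bot.hand_in(): hands the job in; it is judged then, once.
The state is a dict: "time_s": time; "joint_pos": joint angles; "joint_velocities": joint speeds; "tau": joint torques, N m; "ee_pos": TCP position; "orientation": TCP orientation; "contact_force": force on the tool from outside, world axes, zero at the start; "ft_torque": the same for the moment, N m; "gripper_width": finger opening in m; "finger_force": force on a finger pad.
Only numpy, scipy, OpenCV 4.12 (cv2) and the standard library are available. Lean on these libraries where they do the work, as an engineer would, in place of code of your own. Each camera call takes 0.05 s, during which the arm holds its last target. There are 200 camera calls.

### The job

Book in the orange block box: pick up the hand scanner, point its window square on at the middle of the bar-code label on the front of the orange box from about 10 cm away, and hold it steady there for a good second. Then lay the scanner back down on its blue mat, right way up and wholly on the mat, without dropping it, and after that start the cold plate by turning its grey knob clockwise past the click, so that the pointer stays at the green dot. Leave the boxes and everything else on the bench where they are.

Things in the scene. Friction and masses are not known exactly. Their poses are not given: they have to be found in the camera images.
- scanner: in-line hand scanner, 165 mm long, 0.22 kg: grey handle 34 wide x 34 high (x from -82 to +27 mm, black tail end) and wider white head 60 wide x 40 high (x from +27 to +83 mm) with a black window on its front end and an orange button on top. Starts on the blue mat. Origin: centre of underside; x along it towards the window, z up (out of the top, button side)
- scanner_window (a point): centre of the scanner's window, 83 mm ahead of and 20 mm above the scanner's origin; the scanner looks along +x of this frame
- scanner_grip (a point): middle of the handle where it is best gripped across y (34 mm wide), 10 mm behind and 17 mm above the scanner's origin
- mat: flat blue mat with two white lines, 260 (x) x 150 (y) x 4 mm, fixed to the bench; origin: centre of underside, so its top is at z = 4 mm
- orange_box: orange block box, 100 (x) x 90 (y) x 93 mm, 0.8 kg, white lid; origin: centre of underside, z up, -x is its front (label side). The boxes stand in a row and may swap places
- orange_label: the white bar-code label on the orange box, 70 mm wide (y) x 46 mm (x, up the slope), on a front face that leans back 35 degrees from upright; origin: middle of the label, z points out of the label, square to it
- green_box: green block box, 100 (x) x 90 (y) x 93 mm, 0.8 kg, white lid; origin: centre of underside, z up, -x is its front (label side). Leave it alone
- blue_box: blue block box, 100 (x) x 90 (y) x 93 mm, 0.8 kg, white lid; origin: centre of underside, z up, -x is its front (label side). Leave it alone
- cold_plate: white bench cold plate, 220 (x) x 190 (y) x 50 mm, fixed, with wax blocks up to 68 mm high on the rear part of its top; origin: centre of underside. The knob stands on the front (-x) strip of its top, 65 mm in front of the centre
- knob_grip (a point): point to hold the knob by: on its axis, 34 mm above the cold plate's top and 7 mm below the knob's top. The knob is a grey disc of 54 mm diameter, 12 mm high, with a raised bar above it, 54 long (along x of this frame) x 14 wide (y) x 29 mm high. The frame turns with the knob; its -x end bears the white pointer line
- run_knob (a joint): knob angle, rad, growing clockwise seen from above. 0: off, pointer at the white dot (start). 1.2: on, pointer at the green dot. It springs to the nearer of the two; the click is at 0.6 and takes about 0.1 N m
- reagent: amber bottle, 64 mm diameter, 150 mm tall; origin: centre of underside. Leave it alone
- jar: clear jar with yellow cap, 68 mm diameter, 75 mm tall; origin: centre of underside. Leave it alone
- slide_box: white and green slide box, 80 x 60 x 34 mm; origin: centre of underside. Leave it alone
- brush: brush lying flat, 170 mm long along x. Leave it alone
- dish: white dish, 90 mm diameter, 20 mm high; origin: centre of underside. Leave it alone
Mind the look-alikes: they are no part of the job. There is more than one size of the scanner; the job needs the smaller.

How it is judged:
On the way, in this order (a step that is already met when the one before it is completed fails the run):
1. the held scanner, steady for 0.8 s, looks at the orange label: line of sight within 18 mm of its middle each way, window 50 to 160 mm from it, within 0.35 rad of square (x of orange_label in the frame of scanner_window between 0.05 and 0.16 m and y of orange_label in the frame of scanner_window between -0.018 and 0.018 m and z of orange_label in the frame of scanner_window between -0.018 and 0.018 m and z of scanner_window in the frame of orange_label above 0 m and angle between the x axis of scanner and the z axis of orange_label, either way round below 0.35 rad and linear speed of scanner below 0.03 m/s and angular speed of scanner below 0.15 rad/s and contact force between the fingers and scanner above 0.5 N), for 0.8 s.
2. the scanner lies released and still on the blue mat, right way up (x of scanner in the frame of mat between -0.055 and 0.055 m and y of scanner in the frame of mat between -0.055 and 0.055 m and z of scanner in the frame of mat below 0.012 m and angle between scanner's own z axis and vertical below 0.12 rad and contact force between the fingers and scanner below 0.1 N and linear speed of scanner below 0.02 m/s), for 0.2 s.
3. the knob is turned past its click to the green dot (value of joint run_knob above 1 rad and velocity of joint run_knob between -0.2 and 0.2 rad/s), for 0.2 s.
At the end, for the whole second after the job is handed in: Scanner lies still, released, right way up (0.12 rad) on the mat, its centre within 55 mm of the mat's centre along each mat axis, under 8 mm above its top; the knob stays beyond 1.0 rad; every box and bystander is within 25 mm of its start (all of step 2 and all of step 3); the robot touches nothing.
It fails at once if a box or another bystander is shifted by more than 25 mm (distance of any of orange_box, green_box, blue_box, reagent, jar, slide_box, brush, dish from where it was at the start of the episode above 0.025 m).
It fails at once if the scanner is let go of or thrown while more than 30 mm above the mat (z of scanner in the frame of mat above 0.034 m and contact force between the fingers and scanner below 0.05 N).
It also fails if it takes over 72 s, if anything falls off the work surface, if the arm or the gripper's body presses on something with over 40 N, if the wrist force passes 120 N, or if a joint passes its speed limit or range.

## Working session

There is one attempt and no reset: what is moved stays moved. The work goes in short steps, Python scripts to look and compute and a shell command to move; the robot and the scene stay as the last step left them, time stands still between calls to the robot, and variables do not carry over. Pictures are saved under pics/ and viewed, at most 10 in all, crops included, and the job is handed in when it is done.

```bash
mkdir -p pics; ls; python3 - <<'E'
from station import bot
import cv2,numpy as np
s=bot.sense();print(s['time_s'],s['ee_pos'],s['orientation'],s['gripper_width'])
for n in ['scene','top']:
    c=bot.get_calibration(n);print(n,c)
    cv2.imwrite(f'pics/{n}0.png',bot.snapshot(n)[:,:,::-1])
E
```

```text
pics
0.0 [ 0.27715484 -0.55969586  0.20001467] [-7.04057730e-04  9.73685511e-01  2.27894697e-01 -1.92290777e-04] 0.08522375679549926
scene {'intrinsics': array([[606.07697673,   0.        , 316.9166423 ],
       [  0.        , 606.07697673, 238.50996519],
       [  0.        ,   0.        ,   1.        ]]), 'origin': array([ 0.93913619, -0.45045131,  1.20615897]), 'rotation': array([0.89095419, 0.25014247, 0.09723364, 0.36629906])}
top {'intrinsics': array([[575.05348014,   0.        , 316.50573929],
       [  0.        , 575.05348014, 238.54607811],
       [  0.        ,   0.        ,   1.        ]]), 'origin': array([0.16161509, 0.0140359 , 1.61570147]), 'rotation': array([ 0.7048827 ,  0.07348252, -0.06983013, -0.70204305])}
```

View pics/top0.png

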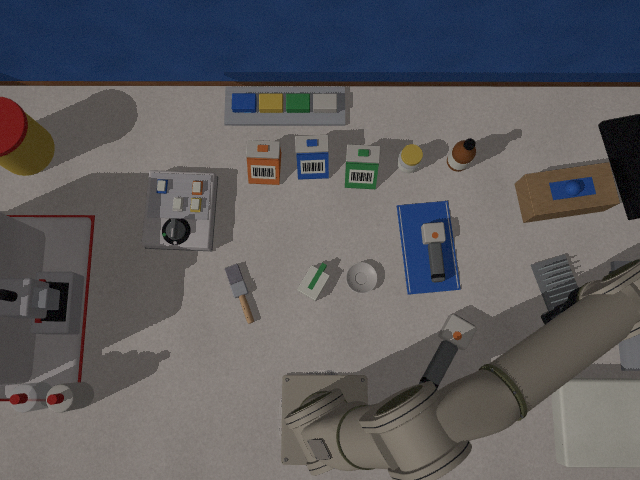

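View pics/scene0.png

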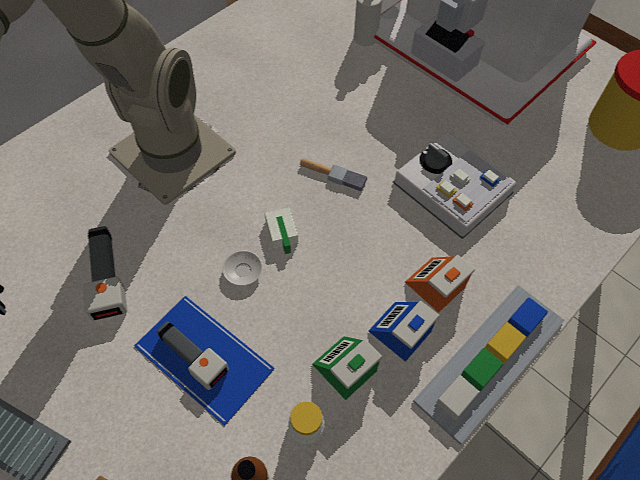

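The top view (image up is +x, left is +y) shows the mat at about (428,248) with the small scanner on it, its window end at about (432,225). The orange box is at (264,165) with its label at (263,172), and the knob is at (175,231). The larger look-alike scanner lies at (445,345). Next I'll enlarge these areas.

```bash
cat > h.py <<'E'
import numpy as np,cv2
from scipy.spatial.transform import Rotation as R
from station import bot
def q2R(q): return R.from_quat(np.r_[q[1:],q[0]])
def ray(n,uv,c=None):
    c=c or bot.get_calibration(n);K=c['intrinsics']
    d=np.array([(uv[0]-K[0,2])/K[0,0],-(uv[1]-K[1,2])/K[1,1],-1.]);return c['origin'],q2R(c['rotation']).apply(d)
def atz(n,uv,z,c=None):
    o,d=ray(n,uv,c);return o+d*(z-o[2])/d[2]
def tri(a,b):
    (o1,d1),(o2,d2)=[ray(*x) for x in (a,b)]
    t=np.linalg.lstsq(np.c_[d1,-d2],o2-o1,rcond=None)[0];p,q=o1+t[0]*d1,o2+t[1]*d2
    return (p+q)/2,np.linalg.norm(p-q)
def proj(n,P,c=None):
    c=c or bot.get_calibration(n);K=c['intrinsics'];p=q2R(c['rotation']).inv().apply(np.asarray(P)-c['origin'])
    return np.c_[K[0,2]+K[0,0]*p[...,0]/-p[...,2],K[1,2]-K[1,1]*p[...,1]/-p[...,2]]
def tile(im,x0,y0,x1,y1,s,H=600):
    t=cv2.resize(im[y0:y1,x0:x1],None,fx=s,fy=s,interpolation=cv2.INTER_CUBIC)
    for x in range(-(-x0//10)*10,x1,10):
        cv2.line(t,(int((x-x0)*s),0),(int((x-x0)*s),5),(0,255,255),1);cv2.putText(t,str(x),(int((x-x0)*s),14),0,.3,(0,0,255),1)
    for y in range(-(-y0//10)*10,y1,10):
        cv2.line(t,(0,int((y-y0)*s)),(5,int((y-y0)*s)),(0,255,255),1);cv2.putText(t,str(y),(6,int((y-y0)*s)+4),0,.3,(0,0,255),1)
    return cv2.copyMakeBorder(t,0,H-t.shape[0],0,2,cv2.BORDER_CONSTANT)
E
python3 - <<'E'
from h import *
a=cv2.imread('pics/top0.png');b=cv2.imread('pics/scene0.png')
cv2.imwrite('pics/c1.png',np.hstack([tile(a,395,198,465,298,4,420),tile(a,142,166,218,254,4,420),tile(a,242,135,290,190,4,420)]))
l=np.vstack([tile(b,395,245,485,310,4,280),tile(b,395,140,485,210,3.99,300)])
r=tile(b,130,292,278,424,2.9,580)
cv2.imwrite('pics/c2.png',np.hstack([l[:580],r]))
E
```

```text
Traceback (most recent call last):
ValueError: all the input array dimensions except for the concatenation axis must match exactly, but along dimension 1, the array at index 0 has size 362 and the array at index 1 has size 361
```

View pics/c1.png

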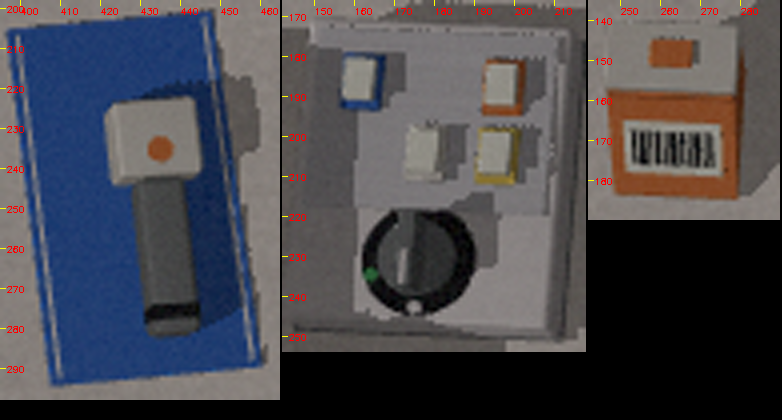

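```bash
python3 - <<'E'
from h import *
b=cv2.imread('pics/scene0.png')
l=np.vstack([tile(b,395,245,485,310,4,280),tile(b,395,140,485,210,4,300)])
r=tile(b,130,292,278,424,2.9,580)
cv2.imwrite('pics/c2.png',np.hstack([l[:580],r]))
np.set_printoptions(precision=4,suppress=True)
m=[atz('top',p,.004) for p in [(397,206),(448.2,200.5),(460.5,288.5),(408.2,294.2)]]
print('mat',np.array(m),np.mean(m,0),[np.linalg.norm(m[i]-m[i-1]) for i in range(4)])
for n,p,z in [('hfront',(434.75,242.75),.038),('tail',(438,277.5),.038),('headTL',(422.5,223),.044),('headTR',(443.5,222.3),.044),('headBR',(445,242),.044),('headBL',(423.5,244),.044),
 ('cpTL',(150,170),.05),('cpTR',(213,172),.05),('knobtop',(175,231),.091)]: print(n,atz('top',p,z))
E
```

```text
mat [[ 0.5903 -0.2093  0.004 ]
 [ 0.6073 -0.358   0.004 ]
 [ 0.3516 -0.3818  0.004 ]
 [ 0.335  -0.2346  0.004 ]] [ 0.4711 -0.2959  0.004 ] [np.float64(0.2566011853355059), np.float64(0.14961850905522725), np.float64(0.2567954223714715), np.float64(0.14811943728027008)]
hfront [ 0.4756 -0.3075  0.038 ]
tail [ 0.3778 -0.3128  0.038 ]
headTL [ 0.5307 -0.274   0.044 ]
headTR [ 0.5329 -0.3329  0.044 ]
headBR [ 0.4766 -0.3348  0.044 ]
headBL [ 0.4707 -0.2749  0.044 ]
cpTL [0.682 0.499 0.05 ]
cpTR [0.6765 0.3188 0.05  ]
knobtop [0.495  0.4073 0.091 ]
```

View pics/c2.png

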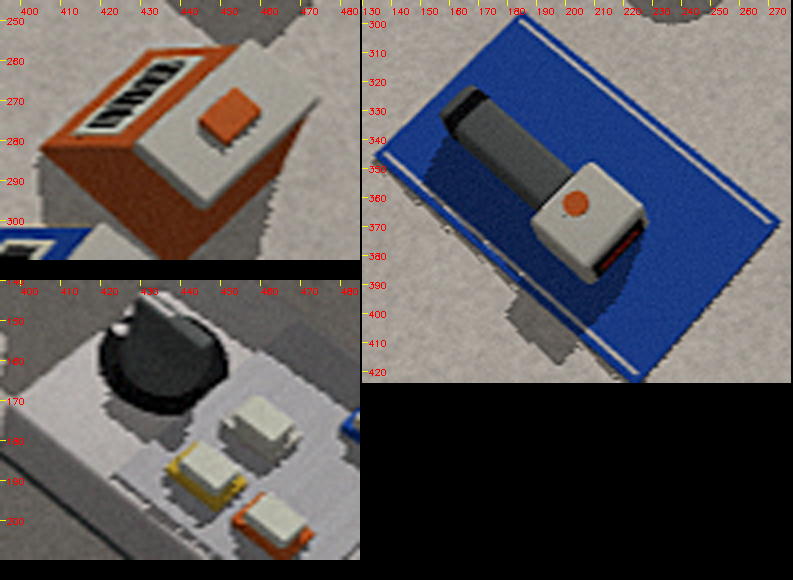

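The scene crop shows the orange label centred at about (428,269) and the scanner with its window towards the lower right. The knob bar points to the white dot at (425,152). Now I'll triangulate the label and knob and work out the first move.

```bash
cat >> h.py <<'E'
np.set_printoptions(precision=4,suppress=True)
def pose(yaw,pitch=0):
    # tool down with tool x along yaw, then nose (tool x) pitched down by pitch
    c,s=np.cos(yaw),np.sin(yaw);x=np.array([c*np.cos(pitch),s*np.cos(pitch),-np.sin(pitch)])
    y=np.array([s,-c,0]);return R.from_matrix(np.c_[x,y,np.cross(x,y)])
def rows(p,Rt,p0=None,R0=None):
    s=bot.sense();p0=s['ee_pos'] if p0 is None else p0;R0=q2R(s['orientation']) if R0 is None else R0
    tr=R0.inv().apply(np.array(p)-p0);tu=(R0.inv()*Rt).as_rotvec()
    print('t',s['time_s'],'travel',tr/.75,'turn',tu/(np.pi/3),'rows>=',max(np.linalg.norm(tr)/.0625,np.degrees(np.linalg.norm(tu))/10.7))
E
python3 - <<'E'
from h import *
T=lambda x,y:(242+(x-588)/4,135+y/4)
S=lambda x,y:(395+x/4,245+y/4)
P={}
for n,a,b in [('lowL',(622,168),(140,57)),('lowR',(720,176),(73,135)),('upL',(625,120),(188,57)),('upR',(722,128),(123,137)),('c',(672,148),(131,96))]:
    P[n],e=tri(('top',T(*a)),('scene',S(*b)));print(n,P[n],e)
c=np.mean([P[k] for k in P if k!='c'],0);y=(P['lowL']+P['upL']-P['lowR']-P['upR']);u=P['upL']+P['upR']-P['lowL']-P['lowR']
print('centre',c,'w',np.linalg.norm(y)/2,'h',np.linalg.norm(u)/2,'ydir',y/np.linalg.norm(y),'up',u/np.linalg.norm(u))
print('knob bar',tri(('top',(174.75,228)),('scene',(439,150.4))))
print('whitedot',tri(('top',(175.25,242.75)),('scene',(424.5,152))),'ring',tri(('top',(176,231.5)),('scene',(435.5,158))))
for g in [(450,.0)]: rows([.438,-.3075,.2],pose(.054))
E
```

```text
lowL [0.6668 0.2108 0.0247] 0.009734167267599918
lowR [0.667  0.1449 0.0176] 0.0016626695331849151
upL [0.6924 0.207  0.0606] 0.004969275593441859
upR [0.6934 0.1432 0.0524] 0.006597203317619535
c [0.68   0.1767 0.0389] 0.0018039340378929341
centre [0.6799 0.1765 0.0388] w 0.06526537182436648 h 0.04399551678370319 ydir [-0.0102  0.9931  0.1171] up [ 0.5913 -0.0618  0.8041]
knob bar (array([0.5062, 0.4117, 0.0898]), np.float64(0.007354220136806796))
whitedot (array([0.4708, 0.4156, 0.0511]), np.float64(0.0012706534407038283)) ring (array([0.5027, 0.4152, 0.0559]), np.float64(0.004023059786766439))
t 0.1 travel [ 0.3414 -0.2062  0.0004] turn [-0.0012  0.0003  0.3875] rows>= 4.786174529410974
```

```bash
python3 -m crank '[{"travel":[0.341,-0.206,0],"turn":[0,0,0.3875],"fingers":80},{"travel":[0.341,-0.206,0],"turn":[0,0,0.3875],"fingers":80},{"travel":[0.341,-0.206,0],"turn":[0,0,0.3875],"fingers":80},{"travel":[0.341,-0.206,0],"turn":[0,0,0.3875],"fingers":80},{"travel":[0.341,-0.206,0],"turn":[0,0,0.3875],"fingers":80}]'; python3 -m crank '[{"travel":[0,0,0],"turn":[0,0,0],"fingers":80},{"travel":[0,0,0],"turn":[0,0,0],"fingers":80}]'
python3 - <<'E'
from h import *
T=lambda x,y:(242+(x-588)/4,135+y/4)
for a,b,z in [((622,168),(720,176),.02),((625,120),(722,128),.058),((608,90),(737,98),.093),((615,192),(737,198),0.004)]:
    d=atz('top',T(*a),z)-atz('top',T(*b),z);print('yaw',np.arctan2(-d[0],d[1]),np.linalg.norm(d))
c=bot.get_calibration('wrist');print(c);cv2.imwrite('pics/w1.png',bot.snapshot('wrist')[:,:,::-1])
s=bot.sense();print(s['time_s'],s['ee_pos'],s['orientation'])
np.save('w1.npy',c,allow_pickle=True)
E
```

```text
time_s: 0.72
ee_pos: [0.439, -0.3057, 0.2007]
orientation: [-0.0, 1.0, 0.028, -0.0]
contact_force: [1.4, -1.0, 1.1]
gripper_width: 0.08
finger_force: 0.0
time_s: 0.98
ee_pos: [0.4375, -0.3087, 0.2006]
orientation: [0.0, 1.0, 0.027, -0.0]
contact_force: [0.3, -0.9, -0.8]
gripper_width: 0.0798
finger_force: 0.0
yaw -0.08178575052966057 0.07139494842642721
yaw -0.08313861933493873 0.06929587804407197
yaw -0.06213718119099904 0.0901536387363086
yaw -0.04803101247538574 0.08931083656054736
{'intrinsics': array([[423.6867,   0.    , 321.2464],
       [  0.    , 423.6867, 240.352 ],
       [  0.    ,   0.    ,   1.    ]]), 'origin': array([ 0.5085, -0.3036,  0.3737]), 'rotation': array([ 0.719 , -0.1014,  0.0952, -0.6809])}
1.025 [ 0.4371 -0.3093  0.2006] [ 0.0001  0.9997  0.0262 -0.0003]
```

View pics/w1.png

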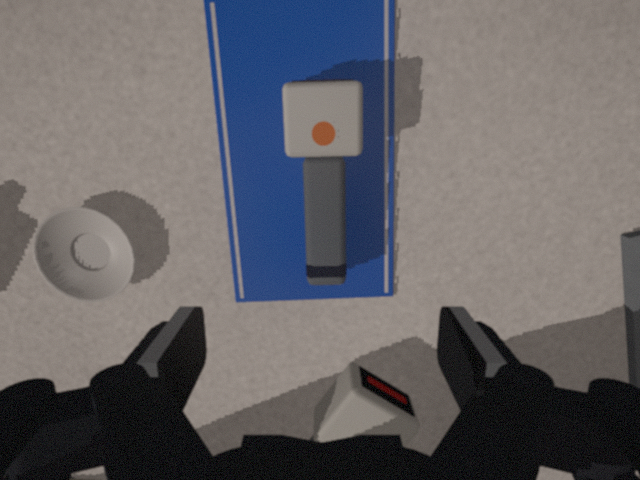

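The wrist view shows the scanner's head at (283–362, 82–158) and its handle running from (323.5,158) to (327,265). The larger look-alike is below it, well behind the gripper.

```bash
python3 - <<'E'
from h import *
c=np.load('w1.npy',allow_pickle=True).item()
h=[atz('wrist',p,.044,c)[:2] for p in [(283.5,82),(362.5,81),(362.5,157),(286,158)]]
print(np.array(h),np.mean(h,0))
a=atz('wrist',(323.5,158),.038,c);b=atz('wrist',(327,265),.038,c);print(a,b,np.arctan2(*(a-b)[1::-1]))
print('button',atz('wrist',(323.5,133),.045,c))
y=np.arctan2(*(np.mean(h,0)-b[:2])[::-1]);print('yaw',y)
o=np.mean(h,0)-.055*np.array([np.cos(y),np.sin(y)]);g=o-.01*np.array([np.cos(y),np.sin(y)]);print('origin',o,'grip',g)
rows([*g,.011],pose(y))
E
```

```text
[[ 0.5329 -0.275 ]
 [ 0.5368 -0.3327]
 [ 0.4822 -0.3371]
 [ 0.4783 -0.2786]] [ 0.5076 -0.3059]
[ 0.4793 -0.3074  0.038 ] [ 0.3913 -0.3153  0.038 ] 0.08919267736868806
button [ 0.4985 -0.3063  0.045 ]
yaw 0.08063590662134053
origin [ 0.4527 -0.3103] grip [ 0.4428 -0.3111]
t 1.025 travel [0.0076 0.0028 0.2528] turn [ 0.0002  0.0007 -0.027 ] rows>= 3.0347572632955844
```

```bash
python3 -m crank '[{"travel":[0.0076,0.0028,0.07],"turn":[0,0,-0.027],"fingers":75},{"travel":[0.0076,0.0028,0.13],"turn":[0,0,-0.027],"fingers":75},{"travel":[0.0076,0.0028,0.19],"turn":[0,0,-0.027],"fingers":75},{"travel":[0.0076,0.0028,0.23],"turn":[0,0,-0.027],"fingers":75},{"travel":[0.0076,0.0028,0.2528],"turn":[0,0,-0.027],"fingers":75}]'; python3 -m crank '[{"travel":[0,0,0],"turn":[0,0,0],"fingers":20},{"travel":[0,0,0],"turn":[0,0,0],"fingers":20},{"travel":[0,0,0],"turn":[0,0,0],"fingers":20},{"travel":[0,0,0],"turn":[0,0,0],"fingers":20},{"travel":[0,0,0],"turn":[0,0,0],"fingers":20}]'; python3 -m crank '[{"travel":[0,0,0],"turn":[0,0,0],"fingers":20},{"travel":[0,0,0],"turn":[0,0,0],"fingers":20},{"travel":[0,0,0],"turn":[0,0,0],"fingers":20}]'
```

```text
time_s: 1.65
ee_pos: [0.4422, -0.3109, 0.0095]
orientation: [-0.0, 0.999, 0.04, -0.001]
contact_force: [0.1, -0.9, 0.4]
gripper_width: 0.0751
finger_force: 0.0
time_s: 2.28
ee_pos: [0.444, -0.31, 0.0116]
orientation: [0.0, 0.999, 0.041, 0.0]
contact_force: [-0.2, -0.0, -0.2]
gripper_width: 0.02
finger_force: 0.0
time_s: 2.65
ee_pos: [0.4438, -0.3099, 0.0112]
orientation: [-0.0, 0.999, 0.041, -0.0]
contact_force: [0.5, 0.8, 0.6]
gripper_width: 0.02
finger_force: 0.0
```

The fingers closed to 20 mm on nothing, so the grasp missed. I'll look again.

```bash
python3 - <<'E'
from h import *
c=bot.get_calibration('wrist');print(c['origin'],c['rotation']);w=bot.snapshot('wrist')[:,:,::-1];t=bot.snapshot('top')[:,:,::-1]
cv2.imwrite('pics/w2.png',np.hstack([cv2.resize(w,(533,400)),cv2.resize(t[190:390,400:533],(266,400))]))
s=bot.sense();print(s['ee_pos'],s['orientation'],s['gripper_width'])
E
```

```text
[ 0.5146 -0.3029  0.1844] [ 0.7287 -0.1025  0.0936 -0.6706]
[ 0.4438 -0.3099  0.0112] [ 0.      0.9992  0.0411 -0.    ] 0.019683710024112164
```

View pics/w2.png

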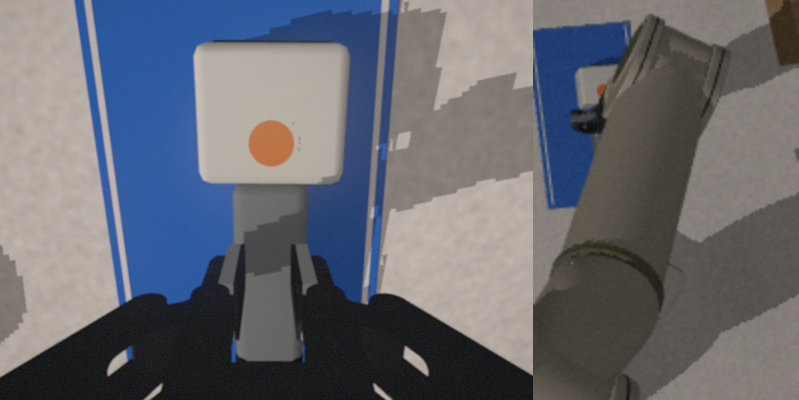

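```bash
python3 - <<'E'
from h import *
s=bot.sense();Rt=q2R(s['orientation'])
for n,p in [('tcp+10',[0,.01,0]),('tcp-10',[0,-.01,0]),('tcp+17',[0,.017,0]),('tcp-17',[0,-.017,0]),('grasp+10',[0,.01,-.019]),('grasp+17',[0,.017,-.019]),('grasp-10',[0,-.01,-.019]),('-.03 +-10',[0,.01,-.03]),('-.03',[0,-.01,-.03]),('fwd',[.011,.01,0]),('fwd',[.011,-.01,0])]:
    print(n,proj('wrist',s['ee_pos']+Rt.apply(p))/1.2)
o=np.array([.4527,-.3103,.004]);q=R.from_euler('z',.0806)
for p in [(.027,.017,.034),(.027,-.017,.034),(-.01,.017,.034),(-.01,-.017,.034),(-.082,.017,.034),(.083,.03,.04),(.083,-.03,.04),(.027,.03,.04)]:print(p,proj('wrist',o+q.apply(p))/1.2)
print(s['tau'],s['contact_force'],s['finger_force'])
w=cv2.imread('pics/w2.png')[:,:533];cv2.imwrite('pics/w2b.png',cv2.resize(w[170:380,130:410],None,fx=2.8,fy=2.8,interpolation=cv2.INTER_CUBIC))
E
```

```text
tcp+10 [[288.4838 239.7052]]
tcp-10 [[250.5318 239.6926]]
tcp+17 [[301.7646 239.7096]]
tcp-17 [[237.2462 239.6881]]
grasp+10 [[290.7884 254.9815]]
grasp+17 [[305.5149 254.9857]]
grasp-10 [[248.7044 254.9698]]
-.03 +-10 [[292.3675 265.4483]]
-.03 [[247.4524 265.4374]]
fwd [[288.8437 219.9558]]
fwd [[250.265  219.9403]]
(0.027, 0.017, 0.034) [[232.8108 185.3505]]
(0.027, -0.017, 0.034) [[312.6073 185.5242]]
(-0.01, 0.017, 0.034) [[234.8171 264.5204]]
(-0.01, -0.017, 0.034) [[309.5615 264.654 ]]
(-0.082, 0.017, 0.034) [[238.0727 392.9931]]
(0.083, 0.03, 0.04) [[191.9722  40.2166]]
(0.083, -0.03, 0.04) [[355.8369  40.6904]]
(0.027, 0.03, 0.04) [[199.69   188.7112]]
[ -0.0022 -56.1444  -1.8233 -32.0564   0.0134   0.002    0.    ] [ 0.2918 -0.2475 -0.8934] 0.0
```

View pics/w2b.png

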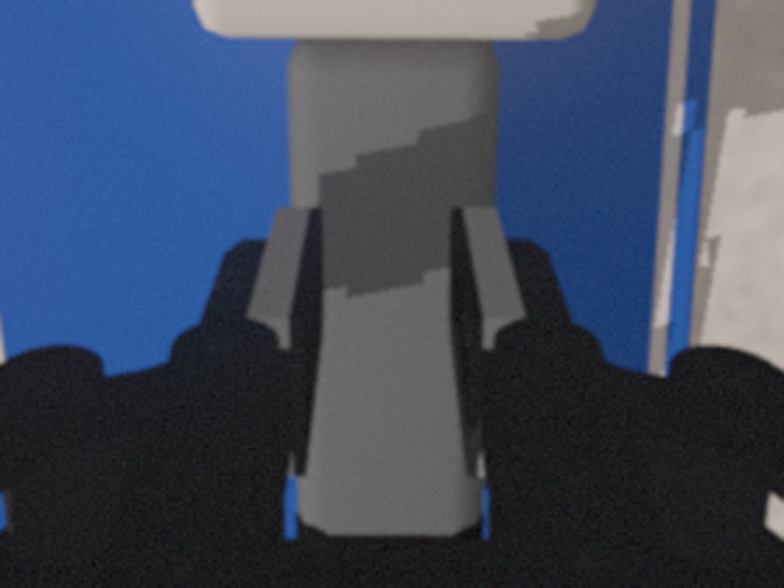

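The wrist crop puts the fingertips at about z = 0.04, just above the handle, so the real fingertips end about 30 mm short of the reported TCP. I'll open and go down in small steps, watching the force.

```bash
python3 -m crank '[{"travel":[0,0,0],"turn":[0,0,0],"fingers":60},{"travel":[0,0,0],"turn":[0,0,0],"fingers":60},{"travel":[0,0,0],"turn":[0,0,0],"fingers":60},{"travel":[0,0,0],"turn":[0,0,0],"fingers":60},{"travel":[0,0,0],"turn":[0,0,0],"fingers":60}]'; python3 -m crank '[{"travel":[0,0,0.004],"turn":[0,0,0],"fingers":60},{"travel":[0,0,0.008],"turn":[0,0,0],"fingers":60},{"travel":[0,0,0.011],"turn":[0,0,0],"fingers":60},{"travel":[0,0,0.011],"turn":[0,0,0],"fingers":60}]'
python3 - <<'E'
from h import *
s=bot.sense();print(s['ee_pos'],s['contact_force']);c=bot.get_calibration('wrist');print(c['origin'])
w=bot.snapshot('wrist')[:,:,::-1];cv2.imwrite('pics/w3.png',w)
E
```

```text
time_s: 3.38
ee_pos: [0.4439, -0.31, 0.0113]
orientation: [0.0, 0.999, 0.041, 0.0]
contact_force: [-0.6, 0.7, -0.1]
gripper_width: 0.0601
finger_force: 0.0
time_s: 3.88
ee_pos: [0.4437, -0.3099, 0.0027]
orientation: [-0.0, 0.999, 0.041, -0.0]
contact_force: [0.8, -0.0, 0.2]
gripper_width: 0.0601
finger_force: 0.0
[ 0.4437 -0.3099  0.0027] [ 0.7678 -0.0347  0.2112]
[ 0.5145 -0.3029  0.1759]
```

View pics/w3.png

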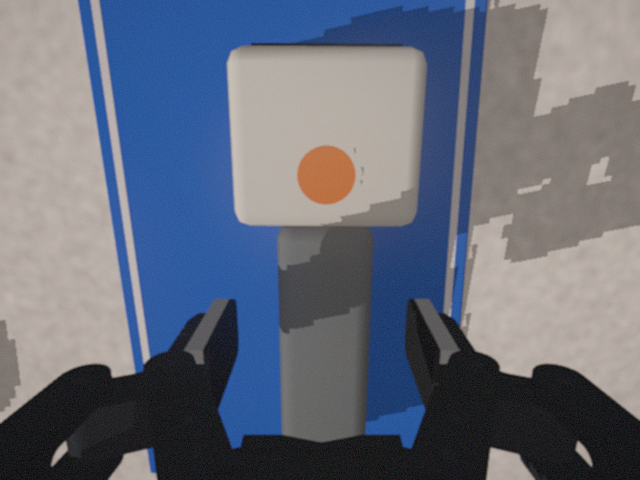

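```bash
python3 -c "
from h import *
print(atz('wrist',(237,300),.032),atz('wrist',(407,300),.032))"
python3 -m crank '[{"travel":[0,0,0.006],"turn":[0,0,0],"fingers":60},{"travel":[0,0,0.012],"turn":[0,0,0],"fingers":60},{"travel":[0,0,0.018],"turn":[0,0,0],"fingers":60},{"travel":[0,0,0.018],"turn":[0,0,0],"fingers":60}]';python3 -m crank '[{"travel":[0,0,0.004],"turn":[0,0,0],"fingers":60},{"travel":[0,0,0.008],"turn":[0,0,0],"fingers":60},{"travel":[0,0,0.008],"turn":[0,0,0],"fingers":60}]'
```

```text
[ 0.4482 -0.2774  0.032 ] [ 0.4533 -0.3398  0.032 ]
time_s: 4.42
ee_pos: [0.4435, -0.3098, -0.011]
orientation: [-0.0, 0.999, 0.041, -0.0]
contact_force: [-0.2, 0.8, -0.2]
gripper_width: 0.06
finger_force: 0.0
time_s: 4.8
ee_pos: [0.4437, -0.3098, -0.0168]
orientation: [-0.0, 0.999, 0.041, -0.0]
contact_force: [0.2, -0.5, 0.4]
gripper_width: 0.0601
finger_force: 0.0
```

```bash
python3 -m crank '[{"travel":[0,0,0],"turn":[0,0,0],"fingers":20},{"travel":[0,0,0],"turn":[0,0,0],"fingers":20},{"travel":[0,0,0],"turn":[0,0,0],"fingers":20},{"travel":[0,0,0],"turn":[0,0,0],"fingers":20},{"travel":[0,0,0],"turn":[0,0,0],"fingers":20}]'; python3 -m crank '[{"travel":[0,0,0],"turn":[0,0,0],"fingers":20},{"travel":[0,0,0],"turn":[0,0,0],"fingers":20}]'
python3 - <<'E'
from h import *
c=bot.get_calibration('wrist');w=bot.snapshot('wrist')[:,:,::-1];cv2.imwrite('pics/w4.png',w);np.save('w4.npy',c,allow_pickle=True)
s=bot.sense();print(s['ee_pos'],s['gripper_width'],s['finger_force'])
E
```

```text
time_s: 5.42
ee_pos: [0.4441, -0.3102, -0.0161]
orientation: [0.0, 0.999, 0.041, 0.0]
contact_force: [-0.7, 0.6, 5.0]
gripper_width: 0.0331
finger_force: 61.3
time_s: 5.68
ee_pos: [0.4441, -0.3102, -0.0161]
orientation: [0.0, 0.999, 0.041, 0.0]
contact_force: [-0.0, 0.5, 5.7]
gripper_width: 0.0333
finger_force: 61.3
[ 0.4441 -0.3102 -0.0161] 0.032990518173006605 61.309096813201904
```

View pics/w4.png

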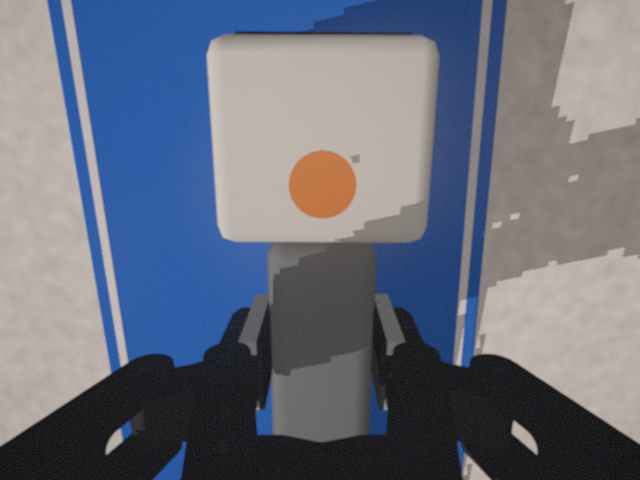

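Gripped, with an opening of 33 mm and a force of 61 N. I'll take the scanner's pose relative to the tool from this view, then work out the lift and the scan pose.

```bash
cat >> h.py <<'E'
# scanner pose in tool, from grasp
Lc=np.array([.680,.1765,.039]);psi=-.065
nrm=np.array([-np.cos(np.radians(35))*np.cos(psi),-np.cos(np.radians(35))*np.sin(psi),np.sin(np.radians(35))])
def scanframe(yaw,pitch):  # scanner x,y,z
    return R.from_euler('ZY',[yaw,pitch])
def tcp_for(win,yaw,pitch,rel):
    Rs=scanframe(yaw,pitch);o=win-Rs.apply([.083,0,.02]);dp,dq=rel
    Rt=Rs*R.from_quat(dq).inv();return o-Rt.apply(dp),Rt
E
python3 - <<'E'
from h import *
c=np.load('w4.npy',allow_pickle=True).item()
h=[atz('wrist',p,.044,c)[:2] for p in [(207.5,37),(438,35.5),(428,242),(219,242)]];h=np.array(h)
print(h,np.linalg.norm(h-np.roll(h,1,0),axis=1));f=(h[0]+h[1])/2-(h[2]+h[3])/2;s_=(h[0]+h[3]-h[1]-h[2])/2
print('yaws',np.arctan2(f[1],f[0]),np.arctan2(-s_[0],s_[1]))
y=np.arctan2(f[1],f[0])*.5+.5*np.arctan2(-s_[0],s_[1]);o=h.mean(0)-.055*np.array([np.cos(y),np.sin(y)]);print(o,y)
b=atz('wrist',(322.5,184),.045,c);print('button',b)
s=bot.sense();Rt=q2R(s['orientation']);o3=np.r_[o,.004]
rel=(Rt.inv().apply(o3-s['ee_pos']),(Rt.inv()*R.from_euler('z',y)).as_quat());print(rel);np.savez('rel.npz',a=rel[0],b=rel[1],p=s['ee_pos'],q=s['orientation'])
p,Rg=tcp_for(Lc+.18*nrm+[0,0,.03],psi,np.radians(35),rel);print('pre',p)
print('lift first .14, then:');p0=s['ee_pos']+[0,0,.15]
rows(p,Rg,p0,Rt)
E
python3 -m crank '[{"travel":[0,0,-0.02],"turn":[0,0,0],"fingers":20},{"travel":[0,0,-0.06],"turn":[0,0,0],"fingers":20},{"travel":[0,0,-0.12],"turn":[0,0,0],"fingers":20},{"travel":[0,0,-0.2],"turn":[0,0,0],"fingers":20},{"travel":[0,0,-0.2],"turn":[0,0,0],"fingers":20}]'
```

```text
[[ 0.5318 -0.274 ]
 [ 0.5368 -0.33  ]
 [ 0.4846 -0.3355]
 [ 0.4798 -0.2776]] [0.0521 0.0563 0.0525 0.0581]
yaws 0.08825009789397839 0.08586572570388937
[ 0.4535 -0.3091] 0.08705791179893388
button [ 0.4984 -0.3049  0.045 ]
(array([ 0.0094, -0.0003, -0.0201]), array([-1.    ,  0.0024, -0.0003,  0.0003]))
pre [0.4344 0.1922 0.1924]
lift first .14, then:
t 5.725 travel [ 0.0421 -0.6686 -0.0783] turn [ 0.0414 -0.5825  0.1403] rows>= 8.093670674460045
time_s: 6.35
ee_pos: [0.4462, -0.3113, 0.1389]
orientation: [0.003, 0.999, 0.041, 0.003]
contact_force: [0.0, -0.3, -2.9]
gripper_width: 0.0329
finger_force: 60.6
```

```bash
python3 -m crank '[{"travel":[0.01,-0.07,-0.02],"turn":[0,-0.1,0.03],"fingers":20},{"travel":[0.015,-0.14,-0.03],"turn":[0,-0.2,0.06],"fingers":20},{"travel":[0.02,-0.21,-0.045],"turn":[0.02,-0.3,0.08],"fingers":20},{"travel":[0.025,-0.28,-0.06],"turn":[0.02,-0.4,0.1],"fingers":20},{"travel":[0.03,-0.35,-0.07],"turn":[0.03,-0.5,0.12],"fingers":20}]'
python3 - <<'E'
from h import *
z=np.load('rel.npz');rel=(z['a'],z['b'])
p,Rg=tcp_for(Lc+.18*nrm+[0,0,.03],psi,np.radians(35),rel);rows(p,Rg)
E
```

```text
time_s: 6.98
ee_pos: [0.4444, -0.0447, 0.1861]
orientation: [-0.005, 0.965, -0.023, -0.261]
contact_force: [1.0, 0.0, -2.6]
gripper_width: 0.033
finger_force: 60.6
t 6.975 travel [-0.0287 -0.3148  0.0059] turn [ 0.0116 -0.0791  0.0185] rows>= 3.794369273401823
```

```bash
python3 -m crank '[{"travel":[-0.008,-0.08,0.002],"turn":[0,-0.03,0.01],"fingers":20},{"travel":[-0.015,-0.16,0.004],"turn":[0,-0.05,0.018],"fingers":20},{"travel":[-0.025,-0.24,0.006],"turn":[0.012,-0.07,0.018],"fingers":20},{"travel":[-0.0287,-0.3148,0.006],"turn":[0.012,-0.079,0.018],"fingers":20},{"travel":[-0.0287,-0.3148,0.006],"turn":[0.012,-0.079,0.018],"fingers":20}]'
python3 - <<'E'
from h import *
z=np.load('rel.npz');rel=(z['a'],z['b'])
p,Rg=tcp_for(Lc+.105*nrm,psi,np.radians(35),rel);print(p);rows(p,Rg)
E
```

```text
time_s: 7.6
ee_pos: [0.4326, 0.195, 0.1917]
orientation: [-0.01, 0.954, -0.029, -0.3]
contact_force: [0.1, -0.4, -3.5]
gripper_width: 0.0329
finger_force: 60.7
[0.4957 0.1882 0.1194]
t 7.6 travel [0.1244 0.004  0.0307] turn [ 0.0009 -0.0011  0.0084] rows>= 1.538553258324931
```

```bash
python3 -m crank '[{"travel":[0.04,0.001,0.01],"turn":[0,0,0.008],"fingers":20},{"travel":[0.08,0.003,0.02],"turn":[0,0,0.008],"fingers":20},{"travel":[0.11,0.004,0.028],"turn":[0,0,0.008],"fingers":20},{"travel":[0.1244,0.004,0.0307],"turn":[0,0,0.008],"fingers":20},{"travel":[0.1244,0.004,0.0307],"turn":[0,0,0.008],"fingers":20}]'
python3 - <<'E'
from h import *
z=np.load('rel.npz');rel=(z['a'],z['b'])
p,Rg=tcp_for(Lc+.105*nrm,psi,np.radians(35),rel);rows(p,Rg)
s=bot.sense();Rt=q2R(s['orientation']);Rs=Rt*R.from_quat(rel[1]);o=s['ee_pos']+Rt.apply(rel[0])
B=o+Rs.apply([.045,0,.041]);print('pred button',B,'label in window',Rs.inv().apply(Lc-o)-[.083,0,.02])
uv={}
ims={}
for n in ['scene','top','wrist']:
    im=bot.snapshot(n)[:,:,::-1];ims[n]=im;cv2.imwrite(f'pics/s_{n}.png',im)
    hsv=cv2.cvtColor(im,cv2.COLOR_BGR2HSV);m=cv2.inRange(hsv,(3,150,90),(15,255,255))
    k,_,st,ce=cv2.connectedComponentsWithStats(m)
    print(n,'pred',proj(n,B),[(ce[i].round(1).tolist(),int(st[i,4])) for i in range(1,k) if st[i,4]>12])
a,b=ims['top'],ims['scene']
t1=tile(a,235,125,305,245,3.3,400);t2=tile(b,370,170,480,305,2.9,400);t3=cv2.resize(ims['wrist'],(533,400))[:,130:400]
cv2.imwrite('pics/s_all.png',np.hstack([t1,t2,t3])[:, :800])
E
```

```text
time_s: 8.22
ee_pos: [0.4975, 0.1825, 0.1196]
orientation: [-0.008, 0.953, -0.037, -0.299]
contact_force: [-0.6, -0.3, -2.5]
gripper_width: 0.0332
finger_force: 60.8
t 8.225 travel [-0.0024 -0.0074  0.0019] turn [-0.001  -0.0021 -0.0076] rows>= 0.0961280922938465
pred button [0.5769 0.1771 0.1386] label in window [ 0.1033  0.0072 -0.0019]
scene pred [[398.17   215.9558]] [([461.8, 205.9], 38), ([397.5, 215.4], 46), ([433.0, 286.0], 854), ([452.1, 273.6], 119), ([100.7, 287.2], 84), ([255.8, 464.0], 177)]
top pred [[258.5919 197.4274]] [([459.4, 152.7], 167), ([198.8, 190.0], 32), ([456.8, 335.4], 53)]
wrist pred [[326.4004 178.5949]] [([322.4, 183.5], 3391)]
```

View pics/s_all.png

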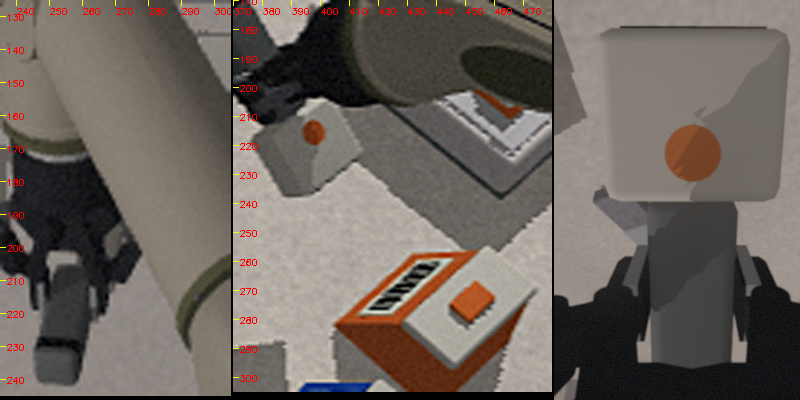

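The scene view shows the scanner nose aimed at the orange label. The predicted button lands within 1 px of the one detected at (397.5,215.4). I'll trim the 5 mm sideways error and hold.

```bash
python3 -m crank '[{"travel":[-0.0024,-0.0074,0.0019],"turn":[0,-0.002,-0.0076],"fingers":20},{"travel":[-0.0024,-0.0074,0.0019],"turn":[0,-0.002,-0.0076],"fingers":20},{"travel":[-0.0024,-0.0074,0.0019],"turn":[0,-0.002,-0.0076],"fingers":20},{"travel":[-0.0024,-0.0074,0.0019],"turn":[0,-0.002,-0.0076],"fingers":20},{"travel":[-0.0024,-0.0074,0.0019],"turn":[0,-0.002,-0.0076],"fingers":20}]'
for i in 1 2; do python3 -m crank '[{"travel":[0,0,0],"turn":[0,0,0],"fingers":20},{"travel":[0,0,0],"turn":[0,0,0],"fingers":20},{"travel":[0,0,0],"turn":[0,0,0],"fingers":20},{"travel":[0,0,0],"turn":[0,0,0],"fingers":20},{"travel":[0,0,0],"turn":[0,0,0],"fingers":20}]'; done
python3 - <<'E'
from h import *
z=np.load('rel.npz');rel=(z['a'],z['b'])
s=bot.sense();Rt=q2R(s['orientation']);Rs=Rt*R.from_quat(rel[1]);o=s['ee_pos']+Rt.apply(rel[0])
print('label in window',Rs.inv().apply(Lc-o)-[.083,0,.02],'ang',np.arccos(-Rs.apply([1,0,0])@nrm))
B=o+Rs.apply([.045,0,.041])
p,Rg=tcp_for(Lc+.18*nrm+[0,0,.03],psi,np.radians(35),rel);rows(p,Rg)
E
```

```text
time_s: 9.0
ee_pos: [0.4959, 0.1885, 0.12]
orientation: [-0.009, 0.953, -0.033, -0.3]
contact_force: [-0.6, 1.0, -3.4]
gripper_width: 0.0324
finger_force: 60.9
time_s: 9.62
ee_pos: [0.4959, 0.1886, 0.12]
orientation: [-0.009, 0.953, -0.033, -0.3]
contact_force: [-0.7, -0.7, -2.9]
gripper_width: 0.033
finger_force: 60.9
time_s: 10.25
ee_pos: [0.4959, 0.1886, 0.12]
orientation: [-0.009, 0.953, -0.033, -0.3]
contact_force: [-0.8, 0.4, -2.8]
gripper_width: 0.033
finger_force: 60.9
label in window [ 0.1053 -0.0005 -0.0009] ang 0.0014845696745450331
t 10.25 travel [-0.1226  0.0011 -0.0322] turn [-0.0011 -0.0013  0.0007] rows>= 1.5208026075120253
```

Before leaving, I'll cross-check the label centre by image code on the first pictures.

```bash
python3 - <<'E'
from h import *
r={}
for n,(x0,y0,x1,y1) in {'top':(240,155,288,186),'scene':(402,252,450,285)}.items():
    im=cv2.imread(f'pics/{n}0.png');hsv=cv2.cvtColor(im,cv2.COLOR_BGR2HSV)
    m=np.zeros(im.shape[:2],np.uint8);m[y0:y1,x0:x1]=(hsv[y0:y1,x0:x1,1]<90)*255
    k,l,st,ce=cv2.connectedComponentsWithStats(m)
    for i in range(1,k):
        if st[i,4]>20:print(n,i,st[i],ce[i])
    # label = component containing approx centre
    i=l[(172,263) if n=='top' else (269,428)];r[n]=ce[i] if i else None;print(i,r[n])
if all(v is not None for v in r.values()): print(tri(('top',r['top']),('scene',r['scene'])))
E
```

```text
top 1 [240 155  48  31 617] [263.4052 169.3647]
top 2 [251 165  25  14 304] [262.5888 171.5362]
2 [262.5888 171.5362]
scene 1 [402 252  48  33 669] [416.5486 261.6906]
scene 2 [413 259  33  20 232] [428.9655 268.5991]
scene 3 [428 262  22  23 267] [440.5618 276.4831]
2 [428.9655 268.5991]
(array([0.6813, 0.1781, 0.0403]), np.float64(0.0007899728456594357))
```

The two estimates agree within 3 mm, so the scan is good. I'll retreat and return to the mat.

```bash
python3 -m crank '[{"travel":[-0.03,0,-0.008],"turn":[0,0,0],"fingers":20},{"travel":[-0.08,0,-0.02],"turn":[0,0,0],"fingers":20},{"travel":[-0.1226,0.001,-0.032],"turn":[0,0,0],"fingers":20},{"travel":[-0.1226,0.001,-0.032],"turn":[0,0,0],"fingers":20}]'
python3 - <<'E'
from h import *
z=np.load('rel.npz');rows(z['p']+[0,0,.13],q2R(z['q']))
E
```

```text
time_s: 10.75
ee_pos: [0.4341, 0.1929, 0.1944]
orientation: [-0.01, 0.954, -0.032, -0.298]
contact_force: [0.6, -0.0, -4.0]
gripper_width: 0.0328
finger_force: 60.9
t 10.75 travel [0.1096 0.6683 0.0553] turn [-0.0431  0.5778 -0.1387] rows>= 8.153623904660515
```

```bash
python3 -m crank '[{"travel":[0.008,0.06,0.004],"turn":[0,0.06,-0.014],"fingers":20},{"travel":[0.019,0.12,0.008],"turn":[-0.008,0.12,-0.028],"fingers":20},{"travel":[0.03,0.19,0.013],"turn":[-0.012,0.18,-0.04],"fingers":20},{"travel":[0.042,0.26,0.018],"turn":[-0.016,0.24,-0.055],"fingers":20},{"travel":[0.055,0.334,0.022],"turn":[-0.02,0.3,-0.07],"fingers":20}]'
python3 - <<'E'
from h import *
z=np.load('rel.npz');rows(z['p']+[0,0,.13],q2R(z['q']))
E
```

```text
time_s: 11.38
ee_pos: [0.4414, -0.0613, 0.1548]
orientation: [-0.005, 0.989, 0.004, -0.146]
contact_force: [1.5, -0.2, -3.4]
gripper_width: 0.0326
finger_force: 60.8
t 11.375 travel [0.016  0.3324 0.0483] turn [-0.0215  0.2798 -0.0697] rows>= 4.03567275902128
```

```bash
python3 -m crank '[{"travel":[0.003,0.07,0.01],"turn":[-0.005,0.07,-0.017],"fingers":20},{"travel":[0.007,0.14,0.02],"turn":[-0.01,0.14,-0.035],"fingers":20},{"travel":[0.01,0.21,0.03],"turn":[-0.015,0.21,-0.05],"fingers":20},{"travel":[0.014,0.28,0.04],"turn":[-0.02,0.27,-0.065],"fingers":20},{"travel":[0.016,0.3324,0.0483],"turn":[-0.0215,0.28,-0.07],"fingers":20}]'
python3 -m crank '[{"travel":[0,0,0],"turn":[0,0,0],"fingers":20},{"travel":[0,0,0],"turn":[0,0,0],"fingers":20}]'
python3 - <<'E'
from h import *
z=np.load('rel.npz');print(z['p']);rows(z['p']+[0,0,.002],q2R(z['q']))
E
```

```text
time_s: 12.0
ee_pos: [0.4422, -0.3112, 0.1138]
orientation: [0.0, 0.999, 0.04, -0.0]
contact_force: [1.0, -0.2, -2.8]
gripper_width: 0.0327
finger_force: 60.8
time_s: 12.25
ee_pos: [0.4439, -0.3075, 0.114]
orientation: [-0.0, 0.999, 0.041, -0.001]
contact_force: [1.2, 0.1, -2.0]
gripper_width: 0.0328
finger_force: 60.9
[ 0.4441 -0.3102 -0.0161]
t 12.25 travel [0.0003 0.0037 0.1708] turn [-0.0016  0.0021 -0.0003] rows>= 2.0496939527321536
```

```bash
python3 -m crank '[{"travel":[0,0.0037,0.05],"turn":[0,0.002,0],"fingers":20},{"travel":[0,0.0037,0.1],"turn":[0,0.002,0],"fingers":20},{"travel":[0,0.0037,0.14],"turn":[0,0.002,0],"fingers":20},{"travel":[0,0.0037,0.16],"turn":[0,0.002,0],"fingers":20},{"travel":[0,0.0037,0.17],"turn":[0,0.002,0],"fingers":20}]'
python3 -m crank '[{"travel":[0,0,0.002],"turn":[0,0,0],"fingers":20},{"travel":[0,0,0.002],"turn":[0,0,0],"fingers":20}]'
```

```text
time_s: 12.88
ee_pos: [0.4445, -0.3104, -0.013]
orientation: [-0.0, 0.999, 0.041, 0.001]
contact_force: [0.4, -0.0, -1.2]
gripper_width: 0.0329
finger_force: 60.9
time_s: 13.12
ee_pos: [0.4447, -0.3114, -0.0134]
orientation: [0.001, 0.999, 0.041, 0.001]
contact_force: [-0.9, -0.2, -2.0]
gripper_width: 0.033
finger_force: 60.9
```

```bash
python3 -m crank '[{"travel":[0,0,0.0015],"turn":[0,0,0],"fingers":20},{"travel":[0,0,0.003],"turn":[0,0,0],"fingers":20},{"travel":[0,0,0.003],"turn":[0,0,0],"fingers":20}]'
```

```text
time_s: 13.5
ee_pos: [0.4443, -0.3113, -0.0161]
orientation: [0.0, 0.999, 0.041, 0.001]
contact_force: [-0.5, -0.5, 1.1]
gripper_width: 0.0329
finger_force: 61.3
```

Contact with the mat. Release to 65 mm, then lift.

```bash
python3 -m crank '[{"travel":[0,0,0],"turn":[0,0,0],"fingers":65},{"travel":[0,0,0],"turn":[0,0,0],"fingers":65},{"travel":[0,0,0],"turn":[0,0,0],"fingers":65},{"travel":[0,0,0],"turn":[0,0,0],"fingers":65},{"travel":[0,0,0],"turn":[0,0,0],"fingers":65}]'
python3 -m crank '[{"travel":[0,0,-0.03],"turn":[0,0,0],"fingers":65},{"travel":[0,0,-0.08],"turn":[0,0,0],"fingers":65},{"travel":[0,0,-0.16],"turn":[0,0,0],"fingers":65},{"travel":[0,0,-0.24],"turn":[0,0,0],"fingers":65},{"travel":[0,0,-0.28],"turn":[0,0,0],"fingers":65}]'
python3 - <<'E'
from h import *
w=bot.snapshot('wrist')[:,:,::-1];cv2.imwrite('pics/w5.png',w);c=bot.get_calibration('wrist')
hsv=cv2.cvtColor(w,cv2.COLOR_BGR2HSV);m=cv2.inRange(hsv,(3,150,90),(15,255,255));k,_,st,ce=cv2.connectedComponentsWithStats(m)
for i in range(1,k):
    if st[i,4]>30: print(st[i],ce[i],atz('wrist',ce[i],.045,c))
# knob: above at tip height ~.2 ; bar along x, fingers across y
rows([.45,-.05,.22],pose(0.03))
E
```

```text
time_s: 14.12
ee_pos: [0.4441, -0.3111, -0.0165]
orientation: [0.0, 0.999, 0.041, 0.001]
contact_force: [-0.2, -0.4, 0.9]
gripper_width: 0.0651
finger_force: 0.0
time_s: 14.75
ee_pos: [0.4447, -0.3116, 0.1973]
orientation: [0.001, 0.999, 0.041, 0.003]
contact_force: [-0.8, -0.1, -0.9]
gripper_width: 0.0652
finger_force: 0.0
[310 133  22  22 366] [320.459  143.8525] [ 0.4998 -0.3072  0.045 ]
t 14.8 travel [ 0.0344 -0.3478 -0.0281] turn [ 0.0049 -0.0076  0.0492] rows>= 4.208042294263125
```

The scanner is back within 3 mm of where it started. Next is the knob: I'll move to hover near it.

```bash
python3 -m crank '[{"travel":[0.01,-0.08,-0.028],"turn":[0.005,-0.007,0.049],"fingers":65},{"travel":[0.015,-0.16,-0.028],"turn":[0.005,-0.007,0.049],"fingers":65},{"travel":[0.02,-0.24,-0.028],"turn":[0.005,-0.007,0.049],"fingers":65},{"travel":[0.03,-0.32,-0.028],"turn":[0.005,-0.007,0.049],"fingers":65},{"travel":[0.0344,-0.348,-0.028],"turn":[0.005,-0.007,0.049],"fingers":65}]'
python3 - <<'E'
from h import *
print(bot.sense()['joint_pos']);rows([.46,.40,.22],pose(-.03))
E
```

```text
time_s: 15.42
ee_pos: [0.448, -0.045, 0.2146]
orientation: [-0.002, 1.0, 0.018, -0.003]
contact_force: [-0.0, -0.9, -0.1]
gripper_width: 0.0649
finger_force: 0.0
[ 0.4553 -0.0378 -0.4369  1.8498 -0.021   1.3317 -1.512 ]
t 15.425 travel [ 0.0368 -0.5925 -0.0047] turn [-0.0043  0.0052  0.0622] rows>= 7.123813095853273
```

```bash
python3 -m crank '[{"travel":[0.005,-0.08,-0.005],"turn":[0,0,0.03],"fingers":65},{"travel":[0.01,-0.16,-0.005],"turn":[0,0,0.06],"fingers":65},{"travel":[0.015,-0.24,-0.005],"turn":[0,0,0.06],"fingers":65},{"travel":[0.02,-0.32,-0.005],"turn":[0,0,0.06],"fingers":65},{"travel":[0.025,-0.4,-0.005],"turn":[0,0,0.06],"fingers":65}]'
python3 -m crank '[{"travel":[0.005,-0.08,0],"turn":[0,0,0],"fingers":65},{"travel":[0.01,-0.16,0],"turn":[0,0,0],"fingers":65},{"travel":[0.012,-0.19,0],"turn":[0,0,0],"fingers":65},{"travel":[0.012,-0.19,0],"turn":[0,0,0],"fingers":65}]'
python3 - <<'E'
from h import *
c=bot.get_calibration('wrist');w=bot.snapshot('wrist')[:,:,::-1];cv2.imwrite('pics/k1.png',w);np.save('k1.npy',c,allow_pickle=True)
s=bot.sense();print(s['ee_pos'],s['orientation'],s['joint_pos'],c['origin'])
hsv=cv2.cvtColor(w,cv2.COLOR_BGR2HSV)
for nm,m in [('green',cv2.inRange(hsv,(45,100,40),(85,255,255))),('dark',cv2.inRange(hsv,(0,0,0),(179,255,40)))]:
    k,_,st,ce=cv2.connectedComponentsWithStats(m)
    for i in range(1,k):
        if st[i,4]>40: print(nm,st[i],ce[i],atz('wrist',ce[i],.05,c))
print('pred ring',proj('wrist',[.503,.414,.052],c),'bar top',proj('wrist',[.503,.414,.091],c),'dot',proj('wrist',[.4708,.4156,.0511],c))
E
```

```text
time_s: 16.05
ee_pos: [0.4577, 0.2533, 0.2195]
orientation: [-0.002, 1.0, -0.017, -0.003]
contact_force: [0.9, -1.0, -0.4]
gripper_width: 0.0651
finger_force: 0.0
time_s: 16.55
ee_pos: [0.4703, 0.3955, 0.2192]
orientation: [-0.002, 1.0, -0.015, -0.004]
contact_force: [-0.1, -0.4, -0.2]
gripper_width: 0.0649
finger_force: 0.0
[0.471  0.394  0.2194] [-0.0021  0.9999 -0.0157 -0.0035] [-0.1814  0.4012 -0.7748  1.4292  0.2715  1.4244 -2.5578] [0.5426 0.3939 0.3918]
green [251 171  13  13 117] [256.9316 177.1111] [0.4966 0.4484 0.05  ]
dark [    0   302   640   178 55298] [319.3029 422.4297] [0.2595 0.4052 0.05  ]
pred ring [[299.1213 168.2125]] bar top [[296.1486 174.7705]] dot [[298.9319 207.6876]]
```

Clockwise turning decreases joint 7, which is already near its lower limit, so I need the half-turned grasp. I'll locate the knob precisely first.

```bash
python3 - <<'E'
from h import *
w=cv2.imread('pics/k1.png');c=np.load('k1.npy',allow_pickle=True).item()
g=cv2.cvtColor(w,cv2.COLOR_BGR2GRAY);x0,y0=245,105
for y in range(110,226,4): print(y,''.join(f'{g[y,x]:4d}' for x in range(246,356,4)))
E
```

```text
110  144 145 146 143 144 143 140 141 142 142 145 143 143 143 144 140 138 144 141 114  99 101 105 102 104 104 103 102
114  141 138 142 143 144 142 142 141 145 140 143 140 142 144 143 143 139 126 105 105 102  99 101 102 103 101 104 107
118  150 149 149 151 148 141  69  38  46  51  36  48  43  45  46  48  47  44  47  64 105 108 110 110 106 110 109 108
122  148 150 150 149 136  45  44  45  50  33  49  47  44  43  41  47  46  43  42  41  47  98 108 110 106 110 109 111
126  149 151 150 137  38  42  42  42  49  43  42  44  38  42  43  43  42  48  44  43  43  47 103 107 104 106 113 108
130  149 147 146  40  39  43  47  43  42  63  74  72  70  63  63  69  47  36  42  43  40  44  46 109 110 109 111 108
134  150 150  81  41  41  44  42  52  84  85  96  89  91  86  56  65  67  58  48  37  40  45  43  56 109 110 110 111
138  147 143  42  40  38  44  54  89  88  87  92  89  89  85  60  67  69  66  66  48  45  34  42  46 103 109 112 108
142  150  86  39  43  50  47  92  90  92  89  91  89  91  88  61  63  61  69  66  63  43  44  45  44  60 109 108 110
146  148  46  46  44  44  87  88  85  88  86  9
[... 1592 characters left out ...]
02  149 149 150 152 150 151  83  41  41  40  92 111 152  81  67  40  39  46  42  45 126 156 154 152 153 155 153 153
206  147 150 153 155 153 153 150 137  64  39  38  78 149 145 138  41  42  43  96 153 152 153 153 153 152 149 152 152
210  110 129 110 107 146 151 151 149 153 149 113  66 104 133  64  84 140 150 152 152 149 154 150 152 153 152 153 153
214  103  98  96 100  97 110 140 140 121 101 101  98 101  99 102 102 106 140 151 148 151 152 150 153 151 154 151 152
218  103 103 105 107 108 103 108 103 108 107 100 106 103 104 103 108 109 107 101 104 107 113 106 104 105 105 111 107
222   99 104 105 106 103 104 103 106 107 103 110 107 102 102 101 105  97 101 102 103 106 111 108 106 112 105 108 107
```

```bash
python3 - <<'E'
from h import *
c=np.load('k1.npy',allow_pickle=True).item()
for z in (.05,.056): print('ring',atz('wrist',(297.5,163.5),z,c), [np.linalg.norm(atz('wrist',a,z,c)-atz('wrist',b,z,c)) for a,b in [((249,163),(346,163)),((297,117),(297,210))]])
print('disc',atz('wrist',(295.5,162),.062,c),'bar',atz('wrist',(293,168),.091,c),'barend',atz('wrist',(293,205),.091,c))
print('white',atz('wrist',(298,209),.051,c))
a=atz('wrist',(293,205),.091,c)-atz('wrist',(293,172),.091,c);print('yaw',np.arctan2(-a[1],-a[0]))
rows([.495,.40,.22],pose(-.03))
E
```

```text
ring [0.5065 0.4153 0.05  ] [np.float64(0.07744762110551574), np.float64(0.07356829432564592)]
ring [0.5072 0.4149 0.056 ] [np.float64(0.07608811114749534), np.float64(0.07227688179027543)]
disc [0.509 0.416 0.062] bar [0.5078 0.416  0.091 ] barend [0.4813 0.4173 0.091 ]
white [0.4697 0.4164 0.051 ]
yaw -0.04740656980808817
t 16.6 travel [ 0.0317 -0.009  -0.001 ] turn [-0.0039  0.0068 -0.0013] rows>= 0.3953210343848193
```

Knob axis at (0.508, 0.4155) with the bar end 27 mm from it, which matches. The bar's yaw is about −0.045. Now the half turn counter-clockwise while hovering.

```bash
for i in 1 2 3; do python3 -m crank '[{"travel":[0.002,0,0],"turn":[0,0,-0.17],"fingers":45},{"travel":[0,0,0],"turn":[0,0,-0.34],"fingers":45},{"travel":[0,0,0],"turn":[0,0,-0.51],"fingers":45},{"travel":[0,0,0],"turn":[0,0,-0.68],"fingers":45},{"travel":[0,0,0],"turn":[0,0,-0.85],"fingers":45}]' | head -3; done
python3 - <<'E'
from h import *
print(bot.sense()['joint_pos']);rows([.508,.4155,.15],pose(np.pi-.045))
E
```

```text
time_s: 17.23
ee_pos: [0.4722, 0.3919, 0.2202]
orientation: [-0.003, 0.909, 0.417, -0.002]
time_s: 17.85
ee_pos: [0.4722, 0.3918, 0.2201]
orientation: [-0.003, 0.64, 0.768, -0.0]
time_s: 18.48
ee_pos: [0.4723, 0.3918, 0.2201]
orientation: [-0.003, 0.247, 0.969, 0.001]
[ 0.0913  0.6021 -1.2622  1.4174  0.5649  1.5261 -0.0675]
t 18.475 travel [-0.0272  0.0505  0.0933] turn [ 0.0015 -0.0053 -0.4344] rows>= 2.4362164509335162
```

```bash
python3 -m crank '[{"travel":[-0.01,0.02,0.02],"turn":[0,0,-0.15],"fingers":45},{"travel":[-0.02,0.04,0.05],"turn":[0,0,-0.3],"fingers":45},{"travel":[-0.0272,0.0505,0.0933],"turn":[0.0015,-0.005,-0.434],"fingers":45},{"travel":[-0.0272,0.0505,0.0933],"turn":[0.0015,-0.005,-0.434],"fingers":45},{"travel":[-0.0272,0.0505,0.0933],"turn":[0.0015,-0.005,-0.434],"fingers":45}]'
python3 - <<'E'
from h import *
s=bot.sense();print(s['joint_pos']);rows([.508,.4155,.038],pose(np.pi-.045))
c=bot.get_calibration('wrist');w=bot.snapshot('wrist')[:,:,::-1];cv2.imwrite('pics/k2.png',w)
B=[np.array([.508,.4155,.091])+R.from_euler('z',-.045).apply(v) for v in [(.027,.007,0),(.027,-.007,0),(-.027,.007,0),(-.027,-.007,0)]]
print(proj('wrist',B,c))
g=cv2.cvtColor(w,cv2.COLOR_BGR2GRAY)
P=proj('wrist',B,c);u,v=P.mean(0).astype(int);print(u,v)
for y in range(v-44,min(v+48,479),8): print(y,''.join(f'{g[y,x]:4d}' for x in range(u-56,u+57,4)))
E
```

```text
time_s: 19.1
ee_pos: [0.5074, 0.4168, 0.1514]
orientation: [-0.0, 0.027, 1.0, 0.001]
contact_force: [0.8, 0.0, 0.9]
gripper_width: 0.0451
finger_force: 0.0
[ 0.0258  0.7677 -1.2554  1.39    0.7228  1.4865  0.3258]
t 19.1 travel [-0.001  -0.0021  0.1512] turn [ 0.0019 -0.0006 -0.0077] rows>= 1.814916676049334
[[328.985  288.0146]
 [305.3716 288.1833]
 [328.7724 197.9512]
 [303.6704 198.1356]]
316 243
199  158 139  47  49  54  58  50  45  68  70  74  68  71  89 125 124  91  96  92  97  92  97  53  48  44  45  43  44 122
207  157  47  56  46  49  49  63  68  69  64  70  68  73  90 159 154  92  98  93  94  92  90  96  96  36  81  97  94  92
215   72  45  42  42  34  61  69  65  67  67  69  65  71  85 157 150  90  98  91  88  89  92  93  88  91  43  70  81  42
223   57  49  43  44  43  69  70  66  64  67  63  63  69  90 158 155  88  98  90  96  91  90  89  91  91  63  45  42  38
231   49  47  46  40  43  66  69  67  72  64  72  71  69  88 158 158  88  98  94  91  92  93  88  87  92  69  47  40  45
239   87  42  42  45  44  64  69  63  68  67  67  63  68  85 156 155  93  99  88  91  90  94  88  91  92  46  41  45  42
247  112  60  39  39  40  41  67  70  63  67  68  66  69  89  90  89  96  96  91  85  89  88  87  92  59  43  37  40  46
255  115 115  72  37  44  40  37  62  68  65  66  64  66  86  90  94  92  97  92  89  90  90  88  41  40  50  41  59 155
263  112 116 115 113  45  42  38  43  38  55  65  68  62  88  90  91  96 100  90  94  71  39  44  48  41  41 137 157 157
271  114 108 111 111 111 110  58  39  42  45  44  42  65  87  87  95  90  99  53  42  39  43  46  54 145 155 153 156 155
279  101 100  99 103 103 102 103 105 100 105 117 140  85  90  83  91  92 100 144 148 145 145 145 146 144 143 144 147 146
287  103 105 103 103 103 102 118 141 144 144 145 146 144 145 136 141 139 145 145 146 143 142 146 147 141 144 143 145 145
```

The predicted bar position agrees with the picture to within about 3 px. Going down and closing.

```bash
python3 -m crank '[{"travel":[-0.001,-0.002,0.05],"turn":[0.002,0,-0.0077],"fingers":45},{"travel":[-0.001,-0.002,0.09],"turn":[0.002,0,-0.0077],"fingers":45},{"travel":[-0.001,-0.002,0.12],"turn":[0.002,0,-0.0077],"fingers":45},{"travel":[-0.001,-0.002,0.138],"turn":[0.002,0,-0.0077],"fingers":45},{"travel":[-0.001,-0.002,0.138],"turn":[0.002,0,-0.0077],"fingers":45}]'
python3 -m crank '[{"travel":[0,0,0],"turn":[0,0,0],"fingers":5},{"travel":[0,0,0],"turn":[0,0,0],"fingers":5},{"travel":[0,0,0],"turn":[0,0,0],"fingers":5},{"travel":[0,0,0],"turn":[0,0,0],"fingers":5},{"travel":[0,0,0],"turn":[0,0,0],"fingers":5}]'
```

```text
time_s: 19.77
ee_pos: [0.5076, 0.4159, 0.0464]
orientation: [-0.001, 0.021, 1.0, -0.0]
contact_force: [-0.6, -1.0, 0.4]
gripper_width: 0.045
finger_force: 0.0
time_s: 20.4
ee_pos: [0.508, 0.4154, 0.0479]
orientation: [-0.0, 0.021, 1.0, -0.001]
contact_force: [-2.5, -8.1, 8.2]
gripper_width: 0.012
finger_force: 59.1
```

```bash
python3 -m crank '[{"travel":[0,0,0],"turn":[0,0,0.12],"fingers":5},{"travel":[0,0,0],"turn":[0,0,0.24],"fingers":5},{"travel":[0,0,0],"turn":[0,0,0.36],"fingers":5},{"travel":[0,0,0],"turn":[0,0,0.48],"fingers":5},{"travel":[0,0,0],"turn":[0,0,0.6],"fingers":5}]'
```

```text
time_s: 21.02
ee_pos: [0.5078, 0.4145, 0.0478]
orientation: [-0.0, 0.331, 0.944, -0.002]
contact_force: [-4.3, -10.6, 10.9]
gripper_width: 0.0124
finger_force: 59.5
```

```bash
python3 -c "
from h import *
s=bot.sense();print(s['joint_pos'],s['ft_torque'],s['contact_force'])
rows([.508,.4155,.048],pose(np.pi-.045-1.2))"
```

```text
[-0.0322  0.7943 -1.0854  1.4941  0.7167  1.2926 -0.2992] [-2.336   1.1091  0.0243] [ -4.3013 -10.5606  10.9328]
t 21.025 travel [ 0.0006  0.0012 -0.0002] turn [-0.0029  0.002   0.5448] rows>= 3.0549540759275526
```

```bash
python3 -m crank '[{"travel":[0,0,0],"turn":[0,0,0.12],"fingers":5},{"travel":[0,0,0],"turn":[0,0,0.24],"fingers":5},{"travel":[0,0,0],"turn":[0,0,0.36],"fingers":5},{"travel":[0,0,0],"turn":[0,0,0.48],"fingers":5},{"travel":[0,0,0],"turn":[0,0,0.545],"fingers":5}]'
python3 -m crank '[{"travel":[0,0,0],"turn":[0,0,0],"fingers":5},{"travel":[0,0,0],"turn":[0,0,0],"fingers":5},{"travel":[0,0,0],"turn":[0,0,0],"fingers":40},{"travel":[0,0,0],"turn":[0,0,0],"fingers":40},{"travel":[0,0,0],"turn":[0,0,0],"fingers":40}]'
python3 -m crank '[{"travel":[0,0,0],"turn":[0,0,0],"fingers":40},{"travel":[0,0,-0.03],"turn":[0,0,0],"fingers":40},{"travel":[0,0,-0.09],"turn":[0,0,0],"fingers":40},{"travel":[0,0,-0.17],"turn":[0,0,0],"fingers":40},{"travel":[0,0,-0.22],"turn":[0,0,0],"fingers":40}]'
python3 - <<'E'
from h import *
c=bot.get_calibration('wrist');w=bot.snapshot('wrist')[:,:,::-1];cv2.imwrite('pics/k3.png',w)
# pointer line: bright, unsaturated, on top of the bar; look near both dot directions
G=np.array([.4966,.4484,.05]);ax=np.array([.508,.4155,.091])
hsv=cv2.cvtColor(w,cv2.COLOR_BGR2HSV)
for nm,a in [('white',0.),('mid',.6),('green',1.2)]:
    d=R.from_euler('z',-.045-a).apply([-1,0,0]);pts=[ax+r*d for r in (.006,.012,.018,.024)]
    print(nm,[int(hsv[int(v),int(u),2]) if 0<=v<480 and 0<=u<640 else None for u,v in proj('wrist',pts,c)])
t=bot.snapshot('top')[:,:,::-1];t0=cv2.imread('pics/top0.png');cv2.imwrite('pics/topE.png',t)
d=cv2.absdiff(t,t0).max(2);m=(d>60).astype(np.uint8);k,_,st,ce=cv2.connectedComponentsWithStats(m)
print([(st[i].tolist()) for i in range(1,k) if st[i,4]>25]);print(bot.sense()['contact_force'],bot.sense()['ee_pos'])
E
```

```text
time_s: 21.65
ee_pos: [0.5072, 0.414, 0.0478]
orientation: [0.0, 0.583, 0.813, -0.003]
contact_force: [-7.1, -12.3, 13.5]
gripper_width: 0.0121
finger_force: 59.9
time_s: 22.28
ee_pos: [0.5078, 0.4163, 0.0467]
orientation: [-0.001, 0.581, 0.814, -0.0]
contact_force: [0.3, 0.1, 0.6]
gripper_width: 0.0401
finger_force: 0.0
time_s: 22.9
ee_pos: [0.5079, 0.4171, 0.2165]
orientation: [-0.0, 0.581, 0.814, 0.001]
contact_force: [1.0, 0.7, -1.3]
gripper_width: 0.04
finger_force: 0.0
white [81, 87, 92, 84]
mid [84, 81, 86, 90]
green [155, 154, 154, 156]
[[110, 143, 51, 28, 130], [172, 177, 20, 11, 54], [156, 180, 12, 14, 40], [190, 186, 10, 6, 38], [235, 209, 60, 64, 643], [163, 218, 28, 22, 371], [210, 227, 4, 23, 41], [298, 238, 37, 23, 108], [322, 259, 52, 114, 1396], [582, 260, 58, 34, 414], [310, 266, 7, 9, 27], [320, 272, 9, 10, 43], [304, 281, 17, 13, 73], [295, 292, 23, 5, 39], [567, 294, 12, 7, 40], [586, 295, 12, 5, 28], [473, 300, 107, 126, 1900], [582, 304, 51, 20, 883], [294, 307, 46, 36, 1110], [590, 338, 28, 26, 78], [383, 388, 36, 21, 161], [388, 388, 84, 92, 870], [316, 391, 16, 6, 62], [373, 393, 60, 35, 91], [306, 395, 15, 13, 85], [377, 408, 10, 6, 28], [351, 464, 24, 6, 46]]
[-0.6949  0.0906  0.1075] [0.5086 0.4182 0.2182]
```

The pointer line lies along the green-dot direction (brightness 155 against 85 elsewhere). The mat and box areas match the first picture, and the arm is clear of everything. Handing in.

```bash
python3 -c "
from station import bot
print(bot.hand_in())"
```

```text
the job is handed in; nothing more can be done
None
```

I scanned the orange label from about 10 cm, laid the scanner back on its mat and turned the knob to the green dot; by my measurements all three steps were met. The job is handed in at about 23 s, but the hand-in gave no verdict.

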